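# Take a drained vertical gel tank apart: pull the buffer dam, rock the electrode core loose

### The arm

A 7-joint arm with a two-finger parallel gripper is mounted at the origin on a cart in front of the work surface, level with it; the furniture and walls round the work are solid. World frame = base frame: x ahead of the robot, y to its left, z up, the work surface at z = 0. Lengths are in m, angles in rad, forces in N, time in s.
With the tool pointing down it reaches from about 0.425 to 0.825 m from the base axis. Payload 3.6 kg.
Tool frame: the origin (TCP) lies at the very end of the fingers, on their centre line; the grasp point (between the pads) lies 19 mm behind it; z points along the fingers, x is the direction in which the jaws open and shut, and the axes are right-handed (so a half turn about z gives the same grasp; the last joint's range is limited). The gripper opens to 85 mm and grips with 20 to 120 N. Pads are 22 mm wide; open, the fingers measure 114 mm over their backs; the gripper's body (76 mm by 85 mm) begins 54 mm behind the grasp point. The pads swing forward as they close: fully open they stand 13 mm farther back than shut.
Start: joints at [1.155, 0.615, -0.013, 1.423, 0.008, 1.103, -0.04], TCP at [0.247, -0.601, 0.231] pointing down, gripper open.
Joint ranges: [-3.12, 3.12], [-0.3, 2.06], [-1.34, 1.32], [0.26, 2.42], [-1.36, 4.5], [0.01, 1.98], [-2.84, 2.84]. Speed limits (rad/s): [2.79, 2.79, 3.14, 3.14, 3.14, 3.14, 3.14].

### API

Orientations are given as a unit quaternion [w, x, y, z].
In Python, from station import env gives the robot as it stands.
- The arm moves only by the shell command python3 -m crank 'ROWS' [OPENING] [FORCE]. ROWS is JSON, a list that holds one entry, the list of rows, each a list of 6 numbers: the shift along the tool's x, y, z scaled (see below), then the turn, a rotation vector about the tool's x, y, z scaled (see below). In form: [[[tx, ty, tz, ax, ay, az], ...]]. A call has exactly 5 rows; each row is the pose to reach, as a shift and turn from the pose commanded when the call began, along the tool's axes at that moment; what a row does not reach only later rows make up. The controller multiplies each number of a shift by 0.15 m and each number of a turn by 120 degrees. A row lasts 1/8 s, in which the tool goes at most 62.5 mm and 10.7 degrees, less where a joint would pass 70% of its speed; a pose out of reach is approached as far as the arm can. A call with a number of a shift or a turn outside -1 to 1 is refused whole. A call with a gripper value outside its range is refused whole. OPENING is the gripper's target within -1 to 1 (fully open at 1, half-way at 0, shut at -1), set as the call begins (- or left out, the last holds). The fingers move at their own pace and stop on an object; FORCE is the grip in N (left out, the last holds). Time passes only in rows, so rows that repeat a pose let the fingers close, or fill a call up. It gives the time, the measured TCP pose, the force and the opening at its end, in the units of the state.
- env.read_state(): the state, without advancing time (a new reading comes with each control period).
- env.capture(name): name is "scene" or "top" or "wrist"; returns the picture (480x640x3 uint8, red, green, blue); there is no depth.
- env.camera_model(name): a dict with "fov_y" (degrees; the focal length in pixels is half the picture's height over the tangent of half this angle, whatever the lens; pixels are square), "cx", "cy" (the principal point, pixels), "dist" ([k1, k2, p1, p2, k3] as OpenCV has them; the pictures are not rectified), "rvec" (rotation vector, rad) and "tvec" (3), from world to camera coordinates, as OpenCV has them. Camera axes: x right, y down, z forward; pixel columns grow to the right and rows downward; lengths in m; the calibration is good to about 2 mm. A picture is of the moment at which its call begins: read the wrist's pose just before it. camera_model takes no time and is no camera call; for the wrist camera it gives the pose at the moment of the call.
- env.sign_off(): hands the job in, once; it reports no verdict.
The state is a dict: "clock": time; "joints": joint angles; "joint_velocities": joint speeds; "effort": joint torques, N m; "eef_pos": TCP position; "tcp_rot": TCP orientation; "ft_force": force on the tool from outside, world axes, zero at the start; "moment": the same for the moment, N m; "finger_gap": opening from 0.0 (shut) to 1.0 (fully open).
Only numpy, scipy, OpenCV 4.12 (cv2) and the standard library are available. Lean on these libraries where they do the work, as an engineer would, in place of code of your own. Each camera call takes 0.05 s, during which the arm holds its last target.

### The job

The vertical gel tank has been drained and must be taken apart for washing. Slide the flat buffer dam straight up out of its slots by the tab and stand it upright in the free slot of the plate draining rack, then let go of it. Then take the electrode core by its top bar: its foot sticks between two rubber linings and a straight pull would pick up the whole tank, so rock the core from side to side, walking it up until it comes free, while the tank stays standing on the bench. Finish holding the core upright over its seat, just clear of it (the foot one to three centimetres above the seat rails), and keep holding it; leave the tip box, timer, label roll and marker where they are.

Things in the scene. Friction and masses are not known exactly. Their poses are not given: they have to be found in the camera images.
- tank: Low open clear acrylic tank, loose on the bench, 170 (x) x 150 (y) x 52 mm high, walls 5 mm, floor 6 mm thick, 1.2 kg: a straight pull on the core of over 12 N lifts it. Origin: centre of its underside, z up. At y = +-38 mm a pair of clear slotted columns (at x = +-47 to 63 mm, 70 mm high, slots 11 mm wide, open at the top) takes a plate. In the middle is the seat.
- seat (a point): Middle of the seat, level with the tops of its rails, 30 mm above the tank's underside; axes as the tank's. Two clear rails along x, 24 mm high, 84 mm long, lined with springy rubber, grip the core's foot on +y and -y, 46 mm apart: about 8 N of friction a side, more while tipped. The linings give 3 mm each, so the core can tip about its x axis some 0.2 rad either way.
- core: Grey electrode core, an upright frame 104 (x) x 46 (y) x 84 mm high, 0.3 kg; two plugs near the ends rise to 104 mm. Origin: centre of its underside; z up; starts parallel to the tank, standing on its floor, 6 mm above the tank's underside. Free once raised 24 mm. A side worked up stays up by friction: raising left and right in turn, some 10 mm a rock, walks it out.
- core_grip (a point): Middle of the core's top bar, 72 mm above the core's underside, axes as the core's. The bar (60 to 84 mm above the underside, smooth sides 46 mm apart along y) is the place to grip from above.
- dam: White flat buffer dam, a plate 106 (x) x 8 (y) x 94 mm high, with a tab on its upper edge 122 mm high in all, 0.1 kg. Origin: middle of its lower edge; z up. Starts on the tank floor in the slotted columns on the tank's +y side, 38 mm from the middle, leaving no room for a finger between it and the core below the core's top. Free of the slots when raised 64 mm.
- dam_tab (a point): Middle of the dam's tab, 110 mm above its lower edge, axes as the dam's; the tab is 46 mm wide (x) and 8 mm thick (y), from 94 to 122 mm above the lower edge; grip across y.
- rack: Plate draining rack, fixed, left or right of the tank: white tray 150 (x) x 124 (y) mm, rim 14 mm high, floor 8 mm above the origin (centre of its underside), with steel pins 8 mm thick and 50 mm high (round tops) at x = +-36 and y = -42, -14, 14, 42 mm. Two glass plates, up to 90 mm high, stand in the slots at y = -28 and 0; the slot at y = +28 is free.
- rack_slot (a point): Middle of the rack's free slot, on the tray floor, axes as the rack's; the slot runs along x and is 20 mm wide between its pins. A plate standing here has the middle of its lower edge at this point.
- tip_box: Pipette tip box, blue with a clear lid, 130 x 85 x 70 mm, origin at the centre of its underside; on the other side of the tank from the rack; a bystander.
- bench_timer: White bench timer, 64 x 64 x 22 mm, origin at the centre of its underside; a bystander in front of the tank at the right.
- label_roll: Roll of labels, 58 mm across, 24 mm high, origin at the centre of its underside; a bystander behind the tank.
- marker: Marker pen, 134 mm long, 15 mm thick, origin under its middle; a bystander in front of the tank at the left.
Not all that is in view belongs to the job. Leave any purple look-alike of the core alone.

How it is judged:
By the outcome, as a careful person would: the job done as asked, in the order asked, and still so for the second after the job is handed in, while the arm keeps its last pose, push and grip.
It also fails if it takes over 61 s, if anything falls off the work surface, if the arm or the gripper's body presses on something with over 40 N, if the wrist force passes 120 N, or if a joint passes its speed limit or range.

## Working session

There is one attempt and no reset: what is moved stays moved. The work goes in short steps, Python scripts to look and compute and a shell command to move; the robot and the scene stay as the last step left them, time stands still between calls to the robot, and variables do not carry over. Pictures are saved under pics/ and viewed, and the job is handed in when it is done.

```bash
ls; mkdir -p pics
python3 - <<'E'
from station import env
import cv2
s=env.read_state()
print({k:s[k] for k in ('clock','eef_pos','tcp_rot','finger_gap')})
for n in ("scene","top"):
    im=env.capture(n); cv2.imwrite(f"pics/{n}0.png",im[:,:,::-1])
    print(n,env.camera_model(n))
E
```

```text
pics
{'clock': 0.0, 'eef_pos': array([ 0.24669897, -0.60051016,  0.23011565]), 'tcp_rot': array([-7.31445547e-04,  8.30664151e-01, -5.56772230e-01, -1.10337889e-03]), 'finger_gap': 0.9993837261019463}
scene {'fov_y': 56.38270437110692, 'cx': 316.2949527404005, 'cy': 231.6164996546237, 'dist': array([0.03383818, 0.        , 0.        , 0.        , 0.        ]), 'rvec': array([ 0.69622858, -2.56428118,  1.16811129]), 'tvec': array([0.48905148, 0.25243771, 0.69401739])}
top {'fov_y': 49.409755170581256, 'cx': 326.81313622431196, 'cy': 248.0334225412284, 'dist': array([-0.15392222,  0.        ,  0.        ,  0.        ,  0.        ]), 'rvec': array([ 2.04110918, -2.19064939,  0.23739489]), 'tvec': array([0.02755933, 0.56483257, 1.19228397])}
```

View pics/scene0.png

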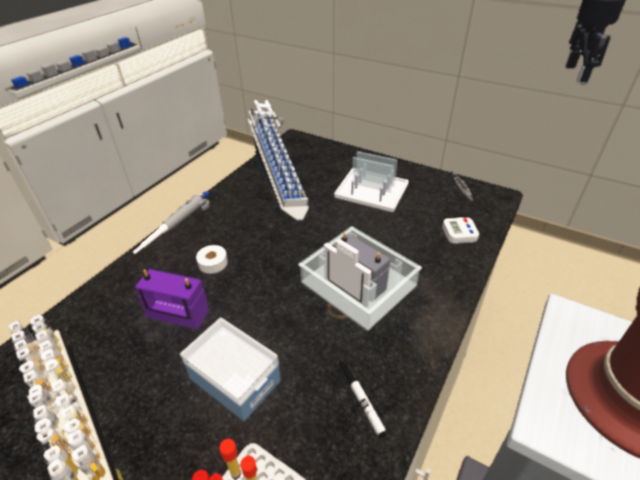

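View pics/top0.png

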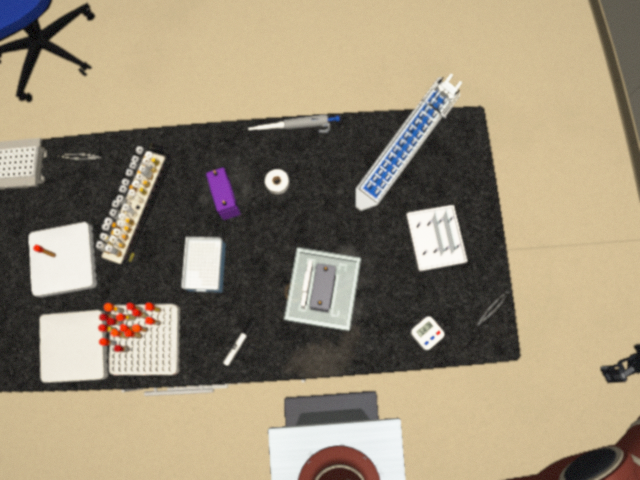

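The candidates for the core are the grey block in the tank, top (322,287) and scene (365,265), and the purple block, top (222,193) and scene (172,300). The grey one in the tank fits the description; the purple one is the look-alike. The dam is the white plate at top (306,283). Next I'll check these in a crop and measure them.

```bash
cat > h.py <<'E'
import numpy as np, cv2
from scipy.spatial.transform import Rotation as R
def K(m):
    f=240/np.tan(np.radians(m['fov_y']/2)); return np.array([[f,0,m['cx']],[0,f,m['cy']],[0,0,1.]])
def ray(m,px):
    u=cv2.undistortPoints(np.array(px,float).reshape(-1,1,2),K(m),np.array(m['dist']))[:,0]
    Rm=cv2.Rodrigues(np.array(m['rvec']))[0]; c=-Rm.T@m['tvec']
    d=np.c_[u,np.ones(len(u))]@Rm
    return c,d
def onz(m,px,z):
    c,d=ray(m,px); return c+d*((z-c[2])/d[:,2])[:,None]
def proj(m,P):
    return cv2.projectPoints(np.array(P,float).reshape(-1,1,3),np.array(m['rvec']),np.array(m['tvec']),K(m),np.array(m['dist']))[0][:,0]
def q2R(q): return R.from_quat(np.r_[q[1:],q[0]])
E
python3 - <<'E'
import cv2
a=cv2.imread('pics/top0.png')
c=cv2.resize(a[235:340,270:375],None,fx=5.5,fy=5.5,interpolation=cv2.INTER_CUBIC)
cv2.imwrite('pics/c1.png',c)
c=cv2.resize(a[195:280,395:480],None,fx=6.5,fy=6.5,interpolation=cv2.INTER_CUBIC)
cv2.imwrite('pics/c2.png',c)
a=cv2.imread('pics/scene0.png')
c=cv2.resize(a[140:330,290:430],None,fx=3,fy=3,interpolation=cv2.INTER_CUBIC)
cv2.imwrite('pics/c3.png',c)
E
```

```text
(no output)
```

View pics/c1.png

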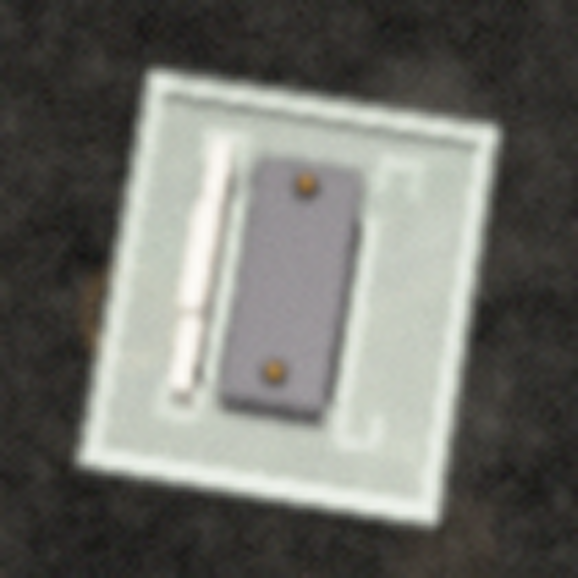

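View pics/c2.png

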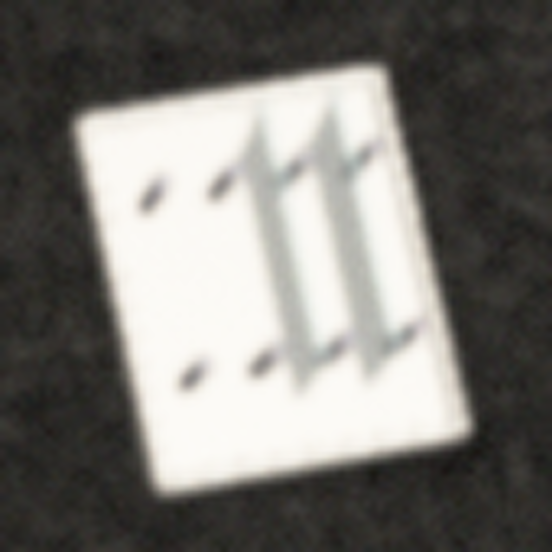

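View pics/c3.png

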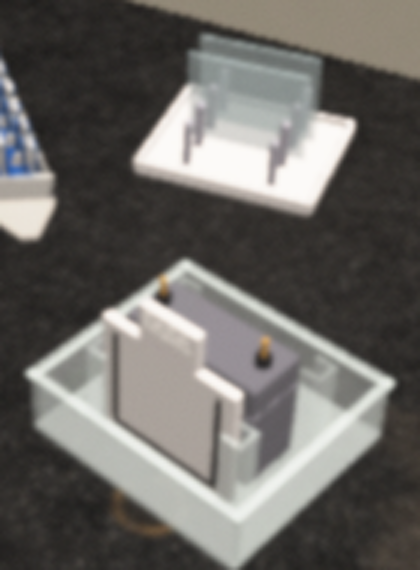

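Run:
```python
from h import *
from station import env
m=env.camera_model('top')
def px(l,s,o): return (np.array(l,float)+.5)/s-.5+np.array(o)
def rep(n,l,s,o,z):
    P=onz(m,px(l,s,o),z)[:,:2]; c=P.mean(0)
    TL,TR,BR,BL=P
    x=(TL-BL+TR-BR)/2; y=(TL-TR+BL-BR)/2
    print(n,c.round(4),'lx',np.linalg.norm(x).round(4),'ly',np.linalg.norm(y).round(4),'yaw',np.degrees(np.arctan2(x[1],x[0])).round(2),np.degrees(np.arctan2(-y[0],y[1])).round(2))
    return c,np.arctan2(x[1],x[0])
Rm=cv2.Rodrigues(m['rvec'])[0]; print('cam',-Rm.T@m['tvec'])
t,ty=rep('tank',[(148,72),(500,128),(438,525),(78,465)],5.5,(270,235),.052)
r,ry=rep('rack',[(73,115),(387,63),(473,435),(157,497)],6.5,(395,195),.014)
print('plugs',onz(m,px([(306,183),(274,371)],5.5,(270,235)),.11))
print('coretop',onz(m,px([(258,158),(362,165),(322,408),(222,400)],5.5,(270,235)),.09))
print('damtop',onz(m,px([(222,135),(183,395)],5.5,(270,235)),.1))
print('tab',onz(m,px([(211,195),(190,310)],5.5,(270,235)),.128))
im=cv2.imread('pics/top0.png'); sc=cv2.imread('pics/scene0.png'); m2=env.camera_model('scene')
def W(c,a,p):
    return np.array([c[0]+np.cos(a)*p[0]-np.sin(a)*p[1],c[1]+np.sin(a)*p[0]+np.cos(a)*p[1],p[2]])
pts=[W(t,ty,(a*.085,b*.075,.052)) for a in(1,-1) for b in (1,-1)]
pts+=[W(t,ty,(a*.052,b*.023,.09)) for a in(1,-1) for b in (1,-1)]
pts+=[W(t,ty,(a*.023,.038,.128)) for a in(1,-1)]
pts+=[W(t,ty,(a*.053,.038,.1)) for a in(1,-1)]
pts+=[W(r,ry,(a*.036,y,.050)) for a in (1,-1) for y in(-.042,-.014,.014,.042)]
pts+=[W(r,ry,(a*.075,b*.062,.014)) for a in(1,-1) for b in (1,-1)]
print('slot',W(r,ry,(0,.028,.008)),'tab',W(t,ty,(0,.038,.116)),'grip',W(t,ty,(0,0,.078)))
def ov(im,m,x0,y0,w,h,s,f):
    c=cv2.resize(im[y0:y0+h,x0:x0+w],None,fx=s,fy=s,interpolation=cv2.INTER_CUBIC)
    for p in proj(m,pts):
        q=((p-[x0,y0]+.5)*s).astype(int); cv2.circle(c,tuple(map(int,q)),3,(0,0,255),-1)
    cv2.imwrite(f,c)
ov(im,m,270,190,210,150,3.8,'pics/o1.png'); ov(sc,m2,290,140,140,190,3,'pics/o2.png')
```

```text
cam [0.30595219 0.01421319 1.28356054]
tank [0.4701 0.0046] lx 0.1746 ly 0.1561 yaw -13.42 -13.34
rack [ 0.5842 -0.2916] lx 0.1526 ly 0.1273 yaw 5.99 6.35
plugs [[ 0.50874319 -0.00437147  0.11      ]
 [ 0.43165391  0.01424013  0.11      ]]
coretop [[ 0.52431478  0.0147944   0.09      ]
 [ 0.51823598 -0.02884031  0.09      ]
 [ 0.41698031 -0.0046087   0.09      ]
 [ 0.42322384  0.03665675  0.09      ]]
damtop [[0.53333297 0.02920753 0.1       ]
 [0.42542017 0.05239374 0.1       ]]
tab [[0.50338591 0.03495027 0.128     ]
 [0.45683079 0.04648358 0.128     ]]
slot [ 0.58132372 -0.26377443  0.008     ] tab [0.4789409  0.04157419 0.116     ] grip [0.47012269 0.00461152 0.078     ]
```

View pics/o1.png

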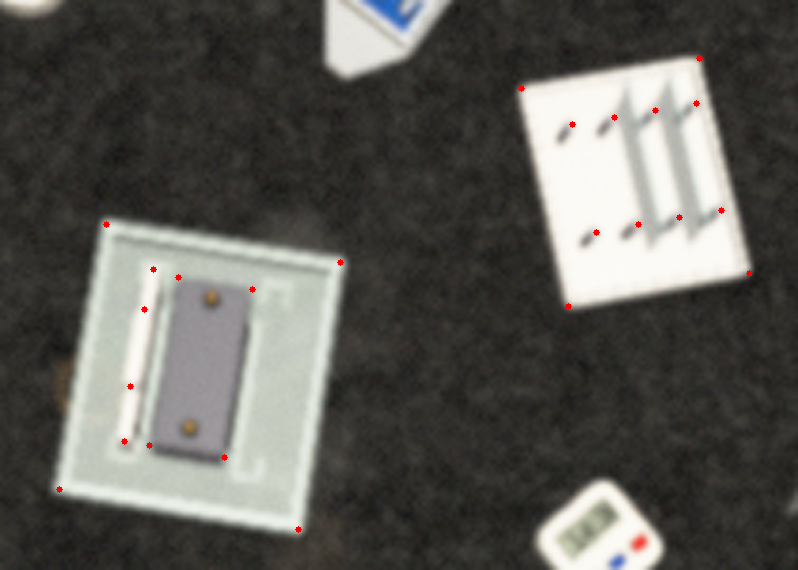

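View pics/o2.png

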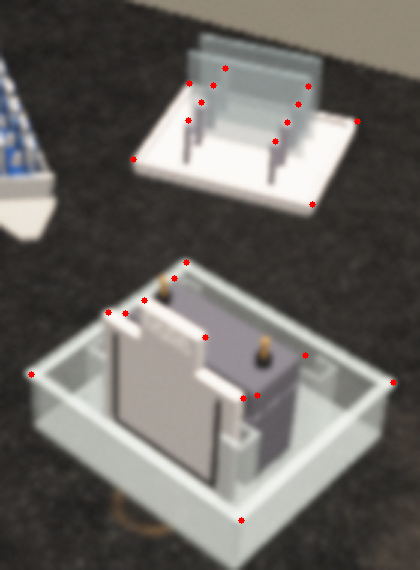

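```bash
cat > go.py <<'E'
import sys
from h import *
from station import env
def goal(pos,yaw,roll=0,axis_yaw=None):
    """tool down, tool x at world yaw(deg); roll: tilt (deg) about world horizontal axis at axis_yaw"""
    s=env.read_state(); Rc=q2R(s['tcp_rot'])
    y=np.radians(yaw); X=np.array([np.cos(y),np.sin(y),0]);Z=np.array([0,0,-1.]);Y=np.cross(Z,X)
    Rg=R.from_matrix(np.c_[X,Y,Z])
    if roll:
        a=np.radians(axis_yaw); Rg=R.from_rotvec(np.radians(roll)*np.array([np.cos(a),np.sin(a),0]))*Rg
    t=Rc.inv().apply(np.array(pos)-s['eef_pos'])/.15
    w=(Rc.inv()*Rg).as_rotvec()/np.radians(120)
    print('clock',round(s['clock'],2),'pos',s['eef_pos'].round(4),'F',np.round(s['ft_force'],1),'gap',round(s['finger_gap'],3)); print('shift',t.round(3),'turn',w.round(4))
if __name__=='__main__':
    a=list(map(float,sys.argv[1:])); goal(a[:3],a[3],*a[4:])
E
python3 go.py .36 -.43 .23 -103.4; python3 go.py .43 -.28 .23 -103.4; python3 go.py .48 -.12 .23 -103.4;python3 go.py .479 .042 .23 -103.4
```

```text
clock 0.1 pos [ 0.2467 -0.6006  0.2302] F [-0.8 -0.4 -0.5] gap 1.001
shift [-0.765 -1.131  0.003] turn [0.0004 0.0011 0.2978]
clock 0.1 pos [ 0.2467 -0.6006  0.2302] F [-0.8 -0.4 -0.5] gap 1.001
shift [-1.512 -1.942  0.005] turn [0.0004 0.0011 0.2978]
clock 0.1 pos [ 0.2467 -0.6006  0.2302] F [-0.8 -0.4 -0.5] gap 1.001
shift [-2.372 -2.656  0.007] turn [0.0004 0.0011 0.2978]
clock 0.1 pos [ 0.2467 -0.6006  0.2302] F [-0.8 -0.4 -0.5] gap 1.001
shift [-3.374 -3.061  0.009] turn [0.0004 0.0011 0.2978]
```

```bash
python3 -m crank '[[[-0.2,-0.25,0,0,0,0],[-0.4,-0.5,0,0,0,0],[-0.6,-0.75,0,0,0,0],[-0.8,-1,0,0,0,0],[-0.85,-1,0,0,0,0]]]' && python3 -m crank '[[[-0.2,-0.25,0,0,0,0],[-0.4,-0.5,0,0,0,0],[-0.6,-0.75,0,0,0,0],[-0.8,-1,0,0,0,0],[-0.85,-1,0,0,0,0]]]' 0.2 && python3 go.py .479 .042 .23 -103.4
```

```text
clock: 0.72
eef_pos: [0.3405, -0.4218, 0.231]
tcp_rot: [-0.002, 0.833, -0.553, -0.0]
ft_force: [-0.4, 0.7, -0.1]
finger_gap: 1.002
clock: 1.35
eef_pos: [0.4294, -0.248, 0.2311]
tcp_rot: [-0.001, 0.833, -0.554, -0.0]
ft_force: [0.2, -0.3, -0.4]
finger_gap: 0.601
clock 1.35 pos [ 0.4294 -0.248   0.2311] F [ 0.2 -0.3 -0.4] gap 0.601
shift [-1.656 -1.051  0.011] turn [-0.0005  0.0008  0.301 ]
```

```bash
python3 -m crank '[[[-0.2,-0.13,0,0,0,0.06],[-0.4,-0.26,0,0,0,0.12],[-0.6,-0.39,0,0,0,0.18],[-0.8,-0.52,0,0,0,0.24],[-1,-0.63,0,0,0,0.3]]]' && python3 go.py .479 .042 .20 -103.4
```

```text
clock: 1.98
eef_pos: [0.4578, -0.0775, 0.2312]
tcp_rot: [-0.0, -0.615, 0.788, -0.0]
ft_force: [-0.2, 0.9, -0.4]
finger_gap: 0.6
clock 1.98 pos [ 0.4578 -0.0775  0.2312] F [-0.2  0.9 -0.4] gap 0.6
shift [-0.807  0.056  0.207] turn [-0.     -0.0005 -0.0055]
```

```bash
python3 -m crank '[[[-0.2,0.01,0,0,0,0],[-0.4,0.02,0,0,0,-0.005],[-0.6,0.04,0,0,0,-0.005],[-0.81,0.056,0,0,0,-0.005],[-0.81,0.056,0,0,0,-0.005]]]' -0.2
python3 - <<'E'
from h import *
from station import env
im=env.capture('wrist'); m=env.camera_model('wrist'); cv2.imwrite('pics/w1.png',im[:,:,::-1])
m={k:np.array(v) for k,v in m.items()}; np.savez('w1.npz',**m)
E
python3 go.py .479 .042 .20 -103.4
```

```text
clock: 2.6
eef_pos: [0.4788, 0.0444, 0.2311]
tcp_rot: [0.0, -0.623, 0.782, 0.0]
ft_force: [-0.3, -0.7, -0.6]
finger_gap: 0.401
clock 2.65 pos [0.4785 0.0424 0.2311] F [-0.4 -1.3  0.2] gap 0.402
shift [ 0.002 -0.004  0.207] turn [ 0.0002 -0.0005  0.0028]
```

View pics/w1.png

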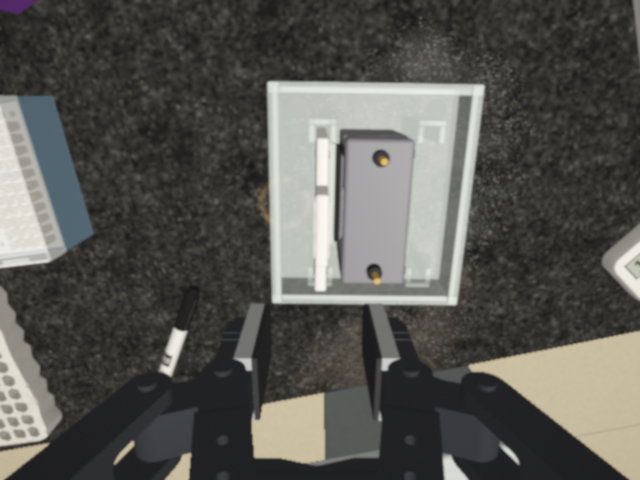

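Run:
```python
import cv2
a=cv2.imread('pics/w1.png')
cv2.imwrite('pics/w1c.png',cv2.resize(a[110:310,260:490],None,fx=3,fy=3,interpolation=cv2.INTER_CUBIC))
```

```text
(no output)
```

View pics/w1c.png

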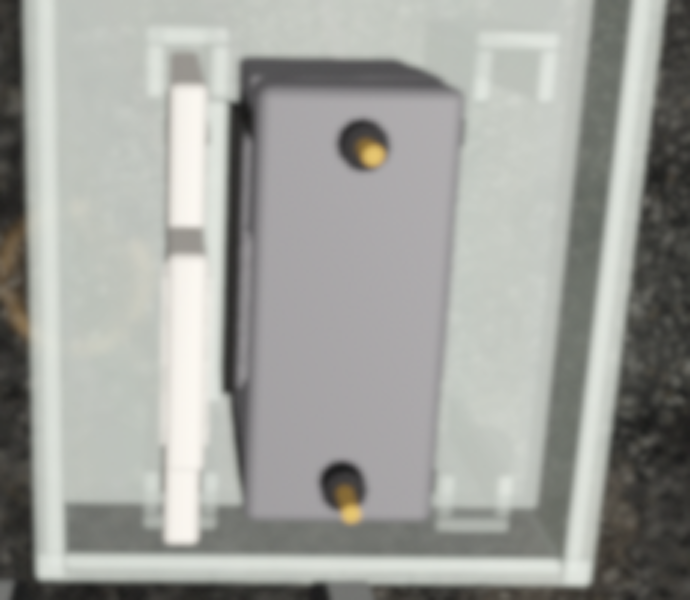

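Run:
```python
from h import *
m=dict(np.load('w1.npz'))
f=lambda l:(np.array(l,float)+.5)/3-.5+[260,110]
print('shoulder',P:=onz(m,f([(188,84),(181,543)]),.1)); print('mid',P.mean(0))
d=P[0]-P[1]; print(np.degrees(np.arctan2(d[1],d[0])),np.linalg.norm(d))
print('tab',P:=onz(m,f([(185,255),(184,467)]),.128)); print(P.mean(0))
print('core',P:=onz(m,f([(258,88),(462,92),(430,518),(250,518)]),.09)); print(P.mean(0))
print('plugtip',P:=onz(m,f([(372,153),(350,514)]),.11));print(P.mean(0))
```

```text
shoulder [[0.53250964 0.02611668 0.1       ]
 [0.43056548 0.05097605 0.1       ]]
mid [0.48153756 0.03854636 0.1       ]
-13.704275089147403 0.1049314023785315
tab [[0.5036134  0.03368508 0.128     ]
 [0.46035967 0.04376462 0.128     ]]
[0.48198654 0.03872485 0.128     ]
core [[ 0.52731329  0.01168715  0.09      ]
 [ 0.51658675 -0.03108602  0.09      ]
 [ 0.41871636 -0.00789037  0.09      ]
 [ 0.42855711  0.03432517  0.09      ]]
[0.47279338 0.00175898 0.09      ]
plugtip [[ 0.51162184 -0.00738473  0.11      ]
 [ 0.43367065  0.01163654  0.11      ]]
[0.47264625 0.0021259  0.11      ]
```

```bash
python3 go.py .481 .041 .098 -103.5
```

```text
clock 2.65 pos [0.4785 0.0424 0.2311] F [-0.4 -1.3  0.2] gap 0.402
shift [ 0.004 -0.019  0.887] turn [ 0.0002 -0.0005  0.0036]
```

```bash
python3 -m crank '[[[0.004,-0.019,0.25,0,0,0.003],[0.004,-0.019,0.5,0,0,0.003],[0.004,-0.019,0.7,0,0,0.003],[0.004,-0.019,0.82,0,0,0.003],[0.004,-0.019,0.885,0,0,0.003]]]' -0.4
python3 - <<'E'
from h import *
from station import env
for n in('wrist','scene'):
    cv2.imwrite(f'pics/{n}2.png',env.capture(n)[:,:,::-1])
a=cv2.imread('pics/scene2.png'); cv2.imwrite('pics/s2c.png',cv2.resize(a[180:340,290:430],None,fx=3.5,fy=3.5,interpolation=cv2.INTER_CUBIC))
E
python3 go.py .481 .041 .098 -103.5
```

```text
clock: 3.28
eef_pos: [0.4807, 0.0395, 0.0977]
tcp_rot: [-0.001, -0.618, 0.786, -0.0]
ft_force: [0.6, 1.1, -0.3]
finger_gap: 0.301
clock 3.38 pos [0.4807 0.0404 0.0979] F [ 0.1 -0.   0.7] gap 0.296
shift [-0.004 -0.001 -0.   ] turn [ 0.0007 -0.0007 -0.0005]
```

View pics/wrist2.png

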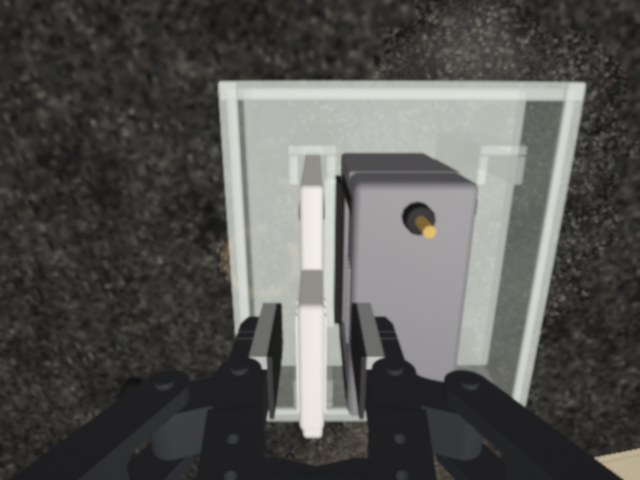

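View pics/s2c.png

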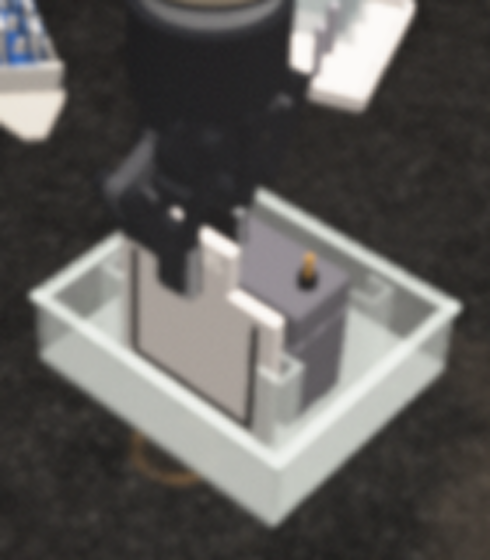

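```bash
python3 -m crank '[[[-0.006,0,0,0,0,0],[-0.006,0,0,0,0,0],[-0.006,0,0,0,0,0],[-0.006,0,0,0,0,0],[-0.006,0,0,0,0,0]]]' -1 40
```

```text
clock: 4.0
eef_pos: [0.482, 0.0427, 0.0993]
tcp_rot: [0.001, -0.619, 0.785, -0.001]
ft_force: [0.5, -2.4, 6.2]
finger_gap: 0.085
```

```bash
python3 -m crank '[[[0,0,-0.08,0,0,0],[0,0,-0.2,0,0,0],[0,0,-0.35,0,0,0],[0,0,-0.5,0,0,0],[0,0,-0.65,0,0,0]]]' && python3 -m crank '[[[0,0,-0.1,0,0,0],[0,0,-0.2,0,0,0],[0,0,-0.25,0,0,0],[0,0,-0.25,0,0,0],[0,0,-0.25,0,0,0]]]'
python3 - <<'E'
from h import *
from station import env
for n in('wrist','scene'):
    cv2.imwrite(f'pics/{n}3.png',env.capture(n)[:,:,::-1])
a=cv2.imread('pics/scene3.png'); cv2.imwrite('pics/s3c.png',cv2.resize(a[100:340,290:470],None,fx=2.5,fy=2.5,interpolation=cv2.INTER_CUBIC))
m=env.camera_model('wrist');np.savez('w3.npz',**{k:np.array(v) for k,v in m.items()})
E
python3 go.py .5813 -.2638 .25 -84
```

```text
clock: 4.62
eef_pos: [0.4807, 0.0437, 0.197]
tcp_rot: [-0.0, -0.62, 0.785, 0.001]
ft_force: [0.8, 0.8, -1.0]
finger_gap: 0.084
clock: 5.25
eef_pos: [0.4808, 0.0431, 0.233]
tcp_rot: [-0.001, -0.62, 0.785, 0.0]
ft_force: [0.6, 0.7, -0.1]
finger_gap: 0.09
clock 5.35 pos [0.4809 0.043  0.233 ] F [ 0.  -0.2 -1.4] gap 0.087
shift [ 1.835 -1.125 -0.115] turn [ 7.000e-04 -1.000e-04 -1.618e-01]
```

View pics/wrist3.png

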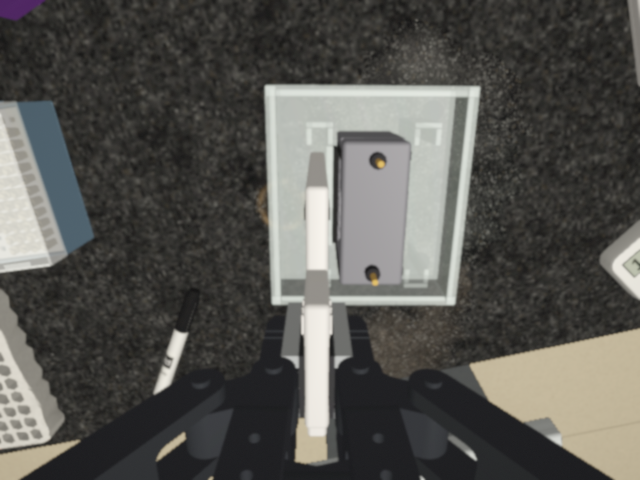

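View pics/s3c.png

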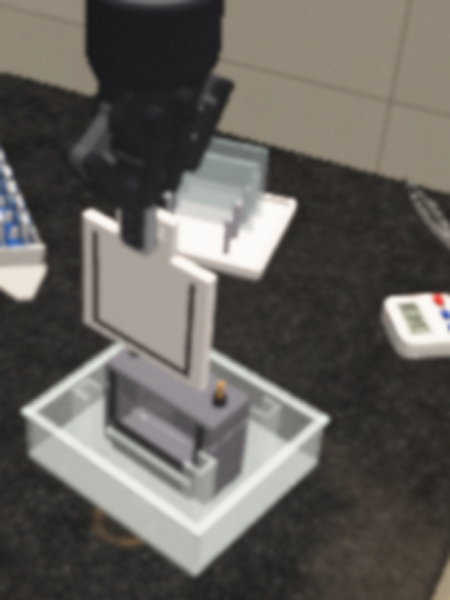

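```bash
python3 -m crank '[[[0.2,-0.12,-0.02,0,0,-0.03],[0.4,-0.24,-0.05,0,0,-0.07],[0.6,-0.36,-0.08,0,0,-0.1],[0.8,-0.48,-0.1,0,0,-0.13],[1,-0.6,-0.11,0,0,-0.162]]]' && python3 go.py .5813 -.2638 .25 -84
```

```text
clock: 5.98
eef_pos: [0.5342, -0.1248, 0.2497]
tcp_rot: [0.0, 0.744, -0.668, -0.0]
ft_force: [0.0, -0.8, -1.4]
finger_gap: 0.082
clock 5.97 pos [ 0.5342 -0.1248  0.2497] F [ 0.  -0.8 -1.4] gap 0.082
shift [ 0.955 -0.213 -0.003] turn [0.0003 0.0002 0.0012]
```

```bash
python3 -m crank '[[[0.2,-0.05,0,0,0,0],[0.4,-0.1,0,0,0,0],[0.55,-0.15,0,0,0,0],[0.62,-0.2,0,0,0,0],[0.62,-0.2,0,0,0,0]]]' && python3 -m crank '[[[0,0,0,0,0,0],[0,0,0,0,0,0],[0,0,0,0,0,0],[0,0,0,0,0,0],[0,0,0,0,0,0]]]'
python3 - <<'E'
from h import *
from station import env
m=env.camera_model('wrist')
cv2.imwrite('pics/wrist4.png',env.capture('wrist')[:,:,::-1])
np.savez('w4.npz',**{k:np.array(v) for k,v in m.items()})
E
python3 go.py .5813 -.2638 .25 -84
```

```text
clock: 6.6
eef_pos: [0.5739, -0.213, 0.2494]
tcp_rot: [-0.0, 0.743, -0.669, -0.001]
ft_force: [0.1, 0.1, -2.5]
finger_gap: 0.09
clock: 7.22
eef_pos: [0.5736, -0.2131, 0.2502]
tcp_rot: [-0.0, 0.743, -0.669, 0.0]
ft_force: [-0.3, -0.2, -1.1]
finger_gap: 0.083
clock 7.28 pos [ 0.5736 -0.2131  0.2501] F [ 0.1 -0.1 -0.3] gap 0.087
shift [ 0.341 -0.015  0.001] turn [-0.     -0.      0.0001]
```

View pics/wrist4.png

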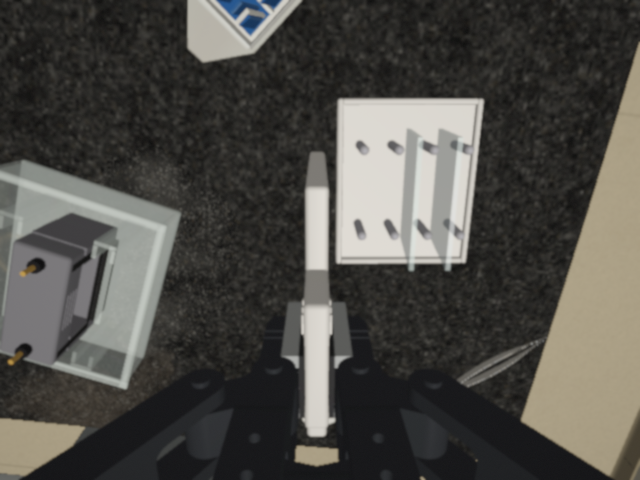

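Run:
```python
from h import *
m=dict(np.load('w4.npz'))
P=onz(m,[(338,98),(483,99),(466,263),(337,264)],.014)[:,:2]
TL,TR,BR,BL=P; c=P.mean(0); x=(TL-BL+TR-BR)/2; y=(TL-TR+BL-BR)/2
print(c,np.linalg.norm(x),np.linalg.norm(y),np.degrees(np.arctan2(x[1],x[0])),np.degrees(np.arctan2(-y[0],y[1])))
a=np.arctan2(x[1],x[0]); print('slot',c+.028*np.array([-np.sin(a),np.cos(a)]))
a_=cv2.imread('pics/wrist4.png'); cv2.imwrite('pics/w4c.png',cv2.resize(a_[90:275,325:490],None,fx=4,fy=4,interpolation=cv2.INTER_CUBIC))
C=np.array([.5842,-.2916]);
```

```text
[ 0.58620501 -0.2921316 ] 0.14945568793985753 0.12253438243034379 6.651704982344164 6.155081199695007
slot [ 0.58296167 -0.26432008]
```

View pics/w4c.png

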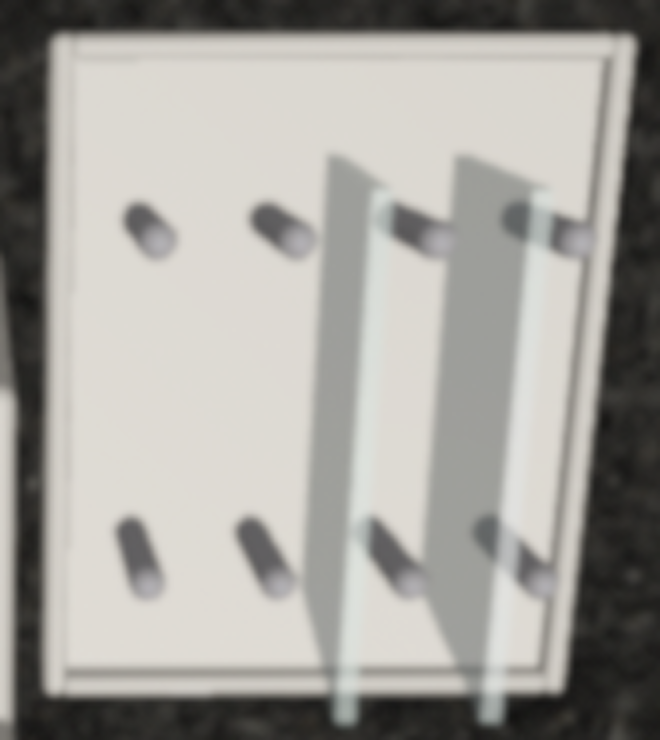

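```bash
python3 go.py .582 -.264 .25 -83.7; python3 -m crank '[[[0.15,0,0,0,0,0.001],[0.3,-0.01,0,0,0,0.002],[0.342,-0.02,0,0,0,0.002],[0.342,-0.02,0.1,0,0,0.002],[0.342,-0.02,0.3,0,0,0.002]]]' && python3 go.py .582 -.264 .105 -83.7
```

```text
clock 7.28 pos [ 0.5736 -0.2131  0.2501] F [ 0.1 -0.1 -0.3] gap 0.087
shift [ 0.343 -0.02   0.001] turn [-0.     -0.     -0.0024]
clock: 7.9
eef_pos: [0.5829, -0.263, 0.2049]
tcp_rot: [-0.001, 0.742, -0.67, 0.001]
ft_force: [-0.4, 0.6, -1.7]
finger_gap: 0.083
clock 7.9 pos [ 0.5829 -0.263   0.2049] F [-0.4  0.6 -1.7] gap 0.083
shift [0.006 0.008 0.666] turn [-0.0012 -0.     -0.0038]
```

```bash
python3 -m crank '[[[0.006,0,0.1,0,0,-0.004],[0.006,0,0.2,0,0,-0.004],[0.006,0,0.27,0,0,-0.004],[0.006,0,0.27,0,0,-0.004],[0.006,0,0.27,0,0,-0.004]]]'
python3 - <<'E'
from h import *
from station import env
for n in('wrist','scene','top'):
    cv2.imwrite(f'pics/{n}5.png',env.capture(n)[:,:,::-1])
a=cv2.imread('pics/scene5.png')[110:230,310:430]; b=cv2.imread('pics/wrist5.png')[60:420,150:510]
cv2.imwrite('pics/m5.png',np.hstack([cv2.resize(a,(390,390),interpolation=2),cv2.resize(b,(390,390))]))
E
python3 go.py .582 -.264 .103 -83.7
```

```text
clock: 8.52
eef_pos: [0.5827, -0.2649, 0.1653]
tcp_rot: [-0.0, 0.745, -0.667, 0.001]
ft_force: [0.2, -0.5, -1.3]
finger_gap: 0.082
clock 8.68 pos [ 0.5826 -0.2649  0.1654] F [-0.2  0.3 -0.7] gap 0.082
shift [-0.007  0.004  0.416] turn [-0.0007 -0.0003 -0.0004]
```

View pics/m5.png

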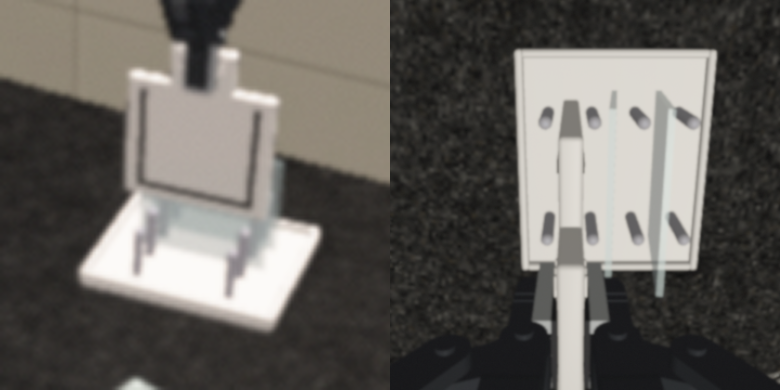

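```bash
python3 -m crank '[[[-0.005,0,0.12,0,0,0],[-0.005,0,0.24,0,0,0],[-0.005,0,0.34,0,0,0],[-0.005,0,0.39,0,0,0],[-0.005,0,0.41,0,0,0]]]' && python3 -m crank '[[[0,0,0,0,0,0],[0,0,0.005,0,0,0],[0,0,0.01,0,0,0],[0,0,0.015,0,0,0],[0,0,0.015,0,0,0]]]'; python3 go.py .582 -.264 .1013 -83.7
```

```text
clock: 9.3
eef_pos: [0.582, -0.264, 0.1025]
tcp_rot: [0.0, 0.745, -0.667, -0.0]
ft_force: [0.1, -0.2, -0.8]
finger_gap: 0.087
clock: 9.93
eef_pos: [0.5822, -0.2641, 0.1014]
tcp_rot: [-0.0, 0.745, -0.667, 0.0]
ft_force: [-1.4, 0.5, 1.8]
finger_gap: 0.082
clock 9.93 pos [ 0.5822 -0.2641  0.1014] F [-1.4  0.5  1.8] gap 0.082
shift [-0.001  0.001  0.001] turn [-0.0002 -0.0001 -0.0004]
```

```bash
python3 -m crank '[[[0,0,0.004,0,0,0],[0,0,0.008,0,0,0],[0,0,0.008,0,0,0],[0,0,0.008,0,0,0],[0,0,0.008,0,0,0]]]'
```

```text
clock: 10.55
eef_pos: [0.5822, -0.2642, 0.1013]
tcp_rot: [-0.0, 0.745, -0.668, 0.001]
ft_force: [-3.3, -0.1, 9.1]
finger_gap: 0.088
```

```bash
python3 -m crank '[[[0,0,-0.006,0,0,0],[0,0,-0.008,0,0,0],[0,0,-0.008,0,0,0],[0,0,-0.008,0,0,0],[0,0,-0.008,0,0,0]]]' - 20 && python3 -m crank '[[[0,0,0,0,0,0],[0,0,0,0,0,0],[0,0,0,0,0,0],[0,0,0,0,0,0],[0,0,0,0,0,0]]]' -0.62
python3 - <<'E'
from h import *
from station import env
for n in('wrist','scene'):
    cv2.imwrite(f'pics/{n}6.png',env.capture(n)[:,:,::-1])
a=cv2.imread('pics/scene6.png')[110:230,310:430]; b=cv2.imread('pics/wrist6.png')[60:420,150:510]
cv2.imwrite('pics/m6.png',np.hstack([cv2.resize(a,(390,390),interpolation=2),cv2.resize(b,(390,390))]))
E
```

```text
clock: 11.18
eef_pos: [0.5822, -0.2641, 0.1014]
tcp_rot: [-0.0, 0.745, -0.668, 0.0]
ft_force: [-2.1, 0.4, 6.5]
finger_gap: 0.085
clock: 11.8
eef_pos: [0.5821, -0.2639, 0.1007]
tcp_rot: [-0.0, 0.745, -0.667, -0.0]
ft_force: [-0.1, 0.6, -0.2]
finger_gap: 0.192
```

View pics/m6.png

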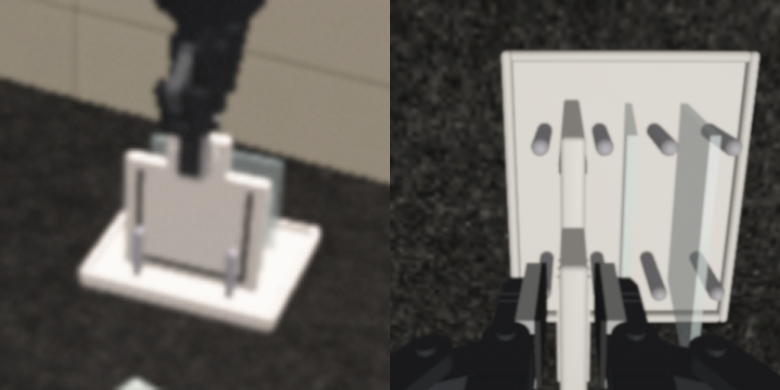

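Both views show the dam standing in the slot with the fingers clear of it. Retreating straight up.

```bash
python3 -m crank '[[[0,0,-0.1,0,0,0],[0,0,-0.25,0,0,0],[0,0,-0.5,0,0,0],[0,0,-0.75,0,0,0],[0,0,-1,0,0,0]]]'
python3 - <<'E'
from h import *
from station import env
for n in('wrist','scene'):
    cv2.imwrite(f'pics/{n}7.png',env.capture(n)[:,:,::-1])
a=cv2.imread('pics/scene7.png')[110:230,310:430]; b=cv2.imread('pics/wrist7.png')
cv2.imwrite('pics/m7.png',np.hstack([cv2.resize(a,(360,360),interpolation=2),cv2.resize(b,(440,330))[:,:]if 0 else cv2.resize(b[0:360,140:500],(360,360))]))
E
python3 go.py .471 .004 .23 -103.5
```

```text
clock: 12.52
eef_pos: [0.5821, -0.264, 0.2535]
tcp_rot: [-0.0, 0.745, -0.667, 0.001]
ft_force: [0.7, -0.2, -0.7]
finger_gap: 0.192
clock 12.62 pos [ 0.5848 -0.2652  0.2575] F [-0.1  0.2  0.4] gap 0.192
shift [-1.867  0.561  0.166] turn [-0.0056 -0.0019  0.1646]
```

View pics/m7.png

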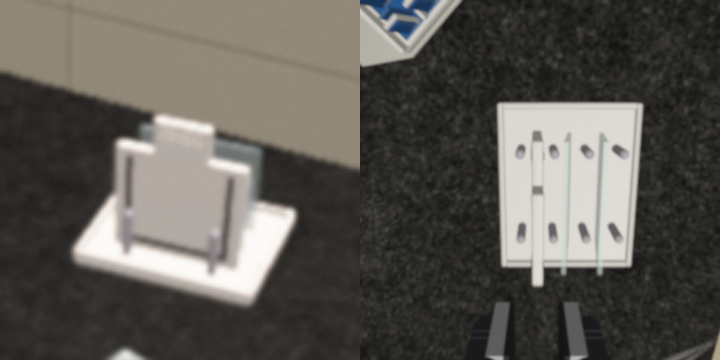

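```bash
python3 -m crank '[[[-0.2,0.06,0,0,0,0],[-0.4,0.12,0,0,0,0.04],[-0.6,0.18,0,0,0,0.08],[-0.8,0.24,0,0,0,0.12],[-1,0.3,0,-0.006,-0.002,0.164]]]' 0.8 && python3 go.py .471 .004 .20 -103.5
```

```text
clock: 13.25
eef_pos: [0.5201, -0.1186, 0.2511]
tcp_rot: [-0.003, -0.618, 0.786, 0.006]
ft_force: [0.1, 0.1, -0.2]
finger_gap: 0.903
clock 13.25 pos [ 0.5201 -0.1186  0.2511] F [ 0.1  0.1 -0.2] gap 0.903
shift [-0.717  0.505  0.349] turn [ 0.0064  0.0011 -0.0007]
```

```bash
python3 -m crank '[[[-0.2,0.13,0.08,0.002,0,0],[-0.4,0.26,0.16,0.004,0,0],[-0.6,0.39,0.2,0.006,0,0],[-0.717,0.505,0.23,0.006,0.001,0],[-0.717,0.505,0.23,0.006,0.001,0]]]' 0.8 &&  python3 -m crank '[[[0,0,0,0,0,0],[0,0,0,0,0,0],[0,0,0,0,0,0],[0,0,0,0,0,0],[0,0,0,0,0,0]]]'
python3 - <<'E'
from h import *
from station import env
m=env.camera_model('wrist')
cv2.imwrite('pics/wrist8.png',env.capture('wrist')[:,:,::-1])
np.savez('w8.npz',**{k:np.array(v) for k,v in m.items()})
cv2.imwrite('pics/top8.png',env.capture('top')[:,:,::-1])
E
python3 go.py .471 .004 .059 -103.5
```

```text
clock: 13.88
eef_pos: [0.4707, 0.0045, 0.2175]
tcp_rot: [-0.0, -0.621, 0.784, 0.001]
ft_force: [-0.2, 0.2, 0.8]
finger_gap: 0.897
clock: 14.5
eef_pos: [0.4719, 0.0024, 0.2175]
tcp_rot: [-0.0, -0.619, 0.785, 0.0]
ft_force: [-0.2, -0.4, -0.1]
finger_gap: 0.895
clock 14.6 pos [0.4718 0.0026 0.2175] F [ 0.8  0.7 -0.5] gap 0.899
shift [-0.008  0.007  1.057] turn [ 0.0003 -0.      0.0006]
```

View pics/wrist8.png

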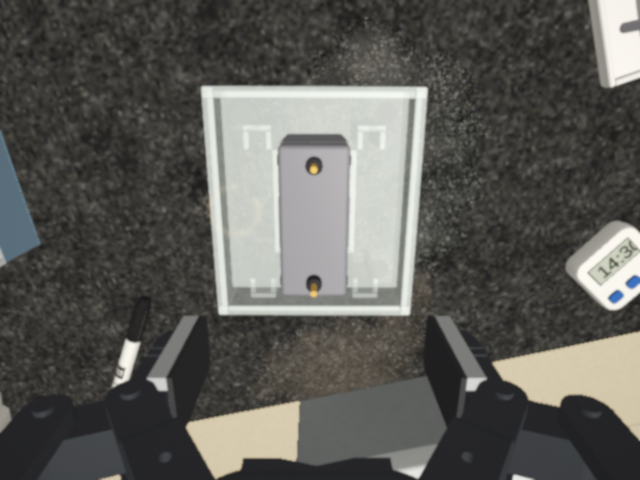

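Run:
```python
from h import *
m=dict(np.load('w8.npz'))
P=onz(m,[(281,146),(348,146),(346,294),(283,294)],.09); print(P,P.mean(0))
P=onz(m,[(314,170),(314,293)],.11); print(P,P.mean(0),np.degrees(np.arctan2(*(P[0]-P[1])[1::-1])))
P=onz(m,[(203,89),(427,90),(409,314),(220,314)],.052); print(P.mean(0))
```

```text
[[ 0.52719052  0.01189612  0.09      ]
 [ 0.51755448 -0.02840702  0.09      ]
 [ 0.41903453 -0.00587321  0.09      ]
 [ 0.42918017  0.03662579  0.09      ]] [0.47323993 0.00356042 0.09      ]
[[ 0.51124243 -0.00537485  0.11      ]
 [ 0.4343955   0.0131366   0.11      ]] [0.47281897 0.00388087 0.11      ] -13.543792085161222
[0.47184411 0.00390443 0.052     ]
```

```bash
python3 go.py .472 .0038 .059 -103.5; python3 -m crank '[[[-0.008,0,0.2,0,0,0],[-0.008,0,0.4,0,0,0],[-0.008,0,0.6,0,0,0],[-0.008,0,0.75,0,0,0],[-0.008,0,0.82,0,0,0]]]'&& python3 go.py .472 .0038 .059 -103.5
```

```text
clock 14.6 pos [0.4718 0.0026 0.2175] F [ 0.8  0.7 -0.5] gap 0.899
shift [-0.008  0.     1.057] turn [ 0.0003 -0.      0.0006]
clock: 15.22
eef_pos: [0.4716, 0.0038, 0.0935]
tcp_rot: [-0.001, -0.62, 0.785, 0.001]
ft_force: [0.4, -0.4, 0.3]
finger_gap: 0.9
clock 15.22 pos [0.4716 0.0038 0.0935] F [ 0.4 -0.4  0.3] gap 0.9
shift [-0.001 -0.003  0.23 ] turn [ 0.0011 -0.0003  0.0007]
```

```bash
python3 -m crank '[[[0,-0.003,0.08,0,0,0],[0,-0.003,0.16,0,0,0],[0,-0.003,0.22,0,0,0],[0,-0.003,0.26,0,0,0],[0,-0.003,0.263,0,0,0]]]' && python3 -m crank '[[[0,0,0,0,0,0],[0,0,0,0,0,0],[0,0,0,0,0,0],[0,0,0,0,0,0],[0,0,0,0,0,0]]]' -1 25
python3 - <<'E'
from h import *
from station import env
for n in('wrist','scene'):
    cv2.imwrite(f'pics/{n}9.png',env.capture(n)[:,:,::-1])
a=cv2.imread('pics/scene9.png')[190:340,290:440]; b=cv2.imread('pics/wrist9.png')
cv2.imwrite('pics/m9.png',np.hstack([cv2.resize(a,(360,360),interpolation=2),cv2.resize(b,(440,330))[:330] if 0 else cv2.resize(b[60:480,110:530],(360,360))]))
E
python3 go.py .472 .0038 .054 -103.5
```

```text
clock: 15.85
eef_pos: [0.4723, 0.0037, 0.0548]
tcp_rot: [-0.0, -0.62, 0.785, 0.0]
ft_force: [0.3, 0.1, 0.3]
finger_gap: 0.9
clock: 16.48
eef_pos: [0.4728, 0.0039, 0.0555]
tcp_rot: [0.0, -0.62, 0.785, -0.0]
ft_force: [-0.4, 1.4, 6.2]
finger_gap: 0.536
clock 16.57 pos [0.4728 0.0039 0.0555] F [-0.3  1.3  6.1] gap 0.533
shift [0.002 0.005 0.01 ] turn [-0.0001  0.0002  0.0007]
```

View pics/m9.png

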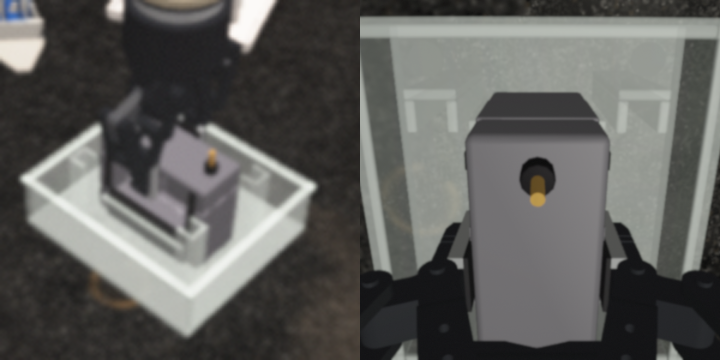

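```bash
cat > rock.py <<'E'
import sys
from h import *
# core state (theta rad, h mm, lateral mm) -> TCP pose in tank frame; tool x = -tank y, tool z=-z, tool y=cross(z,x)
zt=.0485
def pose(th,h):
    e=max(0,(24-h)/2)*1e-3
    p=np.array([0,-(zt-e)*np.sin(th),.006+h*1e-3+zt*np.cos(th)])
    X=np.array([0,-1,0.]);Z=np.array([0,0,-1.]);Y=np.cross(Z,X)
    return p,R.from_rotvec([th,0,0])*R.from_matrix(np.c_[X,Y,Z])
a=list(map(float,sys.argv[1:])); p0,R0=pose(*a[:2]); n=5
for k in range(1,n+1):
    f=k/n; p,r=pose(a[0]+f*(a[2]-a[0]),a[1]+f*(a[3]-a[1]))
    print((R0.inv().apply(p-p0)/.15).round(4),((R0.inv()*r).as_rotvec()/np.radians(120)).round(4))
E
python3 rock.py 0 0 .17 3.6; echo;python3 rock.py .17 3.6 0 7.2;echo; python3 rock.py 0 7.2 -.17 10.8;
python3 -m crank '[[[0,0,0,0,0,0],[0,0,0,0,0,0],[0,0,0,0,0,0],[0,0,0,0,0,0],[0,0,0,0,0,0]]]' -1 100
```

```text
[ 0.0084  0.     -0.0046] [ 0.     -0.0162  0.    ]
[ 0.0169  0.     -0.0089] [ 0.     -0.0325  0.    ]
[ 0.0255  0.     -0.0127] [ 0.     -0.0487  0.    ]
[ 0.0343  0.     -0.0162] [ 0.     -0.0649  0.    ]
[ 0.0432  0.     -0.0193] [ 0.     -0.0812  0.    ]

[-0.0092  0.     -0.005 ] [0.     0.0162 0.    ]
[-0.0186  0.     -0.0096] [0.     0.0325 0.    ]
[-0.0281  0.     -0.0138] [0.     0.0487 0.    ]
[-0.0377  0.     -0.0175] [0.     0.0649 0.    ]
[-0.0474  0.     -0.0209] [0.     0.0812 0.    ]

[-0.0092  0.     -0.0046] [0.     0.0162 0.    ]
[-0.0185  0.     -0.0089] [0.     0.0325 0.    ]
[-0.028   0.     -0.0127] [0.     0.0487 0.    ]
[-0.0375  0.     -0.0162] [0.     0.0649 0.    ]
[-0.0473  0.     -0.0193] [0.     0.0812 0.    ]
clock: 17.2
eef_pos: [0.4728, 0.0039, 0.0557]
tcp_rot: [0.0, -0.62, 0.785, -0.0]
ft_force: [-1.5, 1.4, 8.2]
finger_gap: 0.531
```

```bash
python3 -m crank '[[[0.008,0,-0.006,0,-0.016,0],[0.017,0,-0.012,0,-0.0325,0],[0.0255,0,-0.018,0,-0.049,0],[0.034,0,-0.023,0,-0.065,0],[0.043,0,-0.026,0,-0.081,0]]]' && python3 go.py .472 .0038 .055 -103.5
```

```text
clock: 17.82
eef_pos: [0.4717, -0.001, 0.0598]
tcp_rot: [0.068, -0.618, 0.782, 0.053]
ft_force: [-0.3, 5.5, 11.6]
finger_gap: 0.527
clock 17.82 pos [ 0.4717 -0.001   0.0598] F [-0.3  5.5 11.6] gap 0.527
shift [-0.025  0.006  0.037] turn [-0.0002  0.0824  0.0013]
```

```bash
python3 -m crank '[[[-0.01,0,-0.007,0,0.016,0],[-0.02,0,-0.014,0,0.0325,0],[-0.03,0,-0.02,0,0.049,0],[-0.04,0,-0.025,0,0.065,0],[-0.05,0,-0.03,0,0.081,0]]]' && python3 go.py .472 .0038 .055 -103.5 && python3 -m crank '[[[-0.009,0,-0.006,0,0.016,0],[-0.0185,0,-0.012,0,0.0325,0],[-0.028,0,-0.016,0,0.049,0],[-0.0375,0,-0.02,0,0.065,0],[-0.047,0,-0.023,0,0.081,0]]]' && python3 go.py .472 .0038 .055 -103.5
python3 - <<'E'
from h import *
from station import env
cv2.imwrite('pics/scene10.png',env.capture('scene')[:,:,::-1])
a=cv2.imread('pics/scene10.png')[190:340,290:440]
cv2.imwrite('pics/m10.png',cv2.resize(a,(560,560),interpolation=2))
E
```

```text
clock: 18.45
eef_pos: [0.4706, 0.0029, 0.0626]
tcp_rot: [-0.003, -0.62, 0.785, 0.001]
ft_force: [0.8, -0.7, -13.7]
finger_gap: 0.522
clock 18.45 pos [0.4706 0.0029 0.0626] F [  0.8  -0.7 -13.7] gap 0.522
shift [-0.008 -0.008  0.051] turn [ 0.0023 -0.0017  0.0006]
clock: 19.08
eef_pos: [0.472, 0.0092, 0.0669]
tcp_rot: [-0.07, -0.617, 0.782, -0.052]
ft_force: [-1.9, -2.7, -1.1]
finger_gap: 0.523
clock 19.07 pos [0.472  0.0092 0.0669] F [-1.9 -2.7 -1.1] gap 0.523
shift [ 0.021 -0.009  0.084] turn [ 0.0023 -0.0831  0.    ]
```

View pics/m10.png

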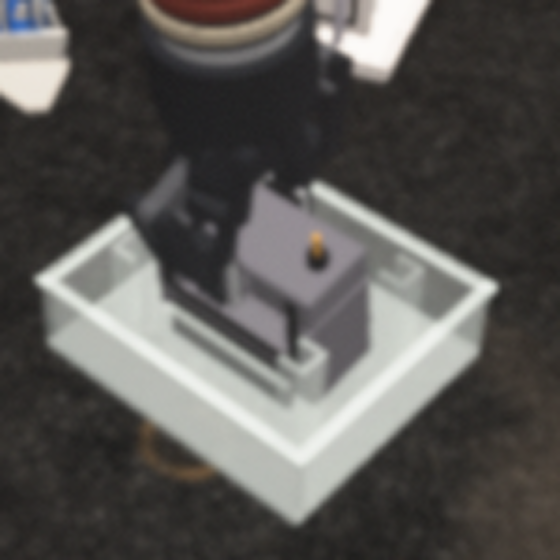

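```bash
python3 rock.py -.17 12 0 15; echo;python3 rock.py 0 15 .17 18
```

```text
[ 0.0101  0.     -0.004 ] [ 0.     -0.0162  0.    ]
[ 0.0203  0.     -0.0077] [ 0.     -0.0325  0.    ]
[ 0.0306  0.     -0.0109] [ 0.     -0.0487  0.    ]
[ 0.0409  0.     -0.0137] [ 0.     -0.0649  0.    ]
[ 0.0514  0.     -0.0162] [ 0.     -0.0812  0.    ]

[ 0.01    0.     -0.0038] [ 0.     -0.0162  0.    ]
[ 0.0202  0.     -0.0073] [ 0.     -0.0325  0.    ]
[ 0.0305  0.     -0.0103] [ 0.     -0.0487  0.    ]
[ 0.0409  0.     -0.013 ] [ 0.     -0.0649  0.    ]
[ 0.0513  0.     -0.0153] [ 0.     -0.0812  0.    ]
```

```bash
python3 -m crank '[[[0.01,0,-0.004,0,-0.016,0],[0.02,0,-0.008,0,-0.0325,0],[0.0305,0,-0.011,0,-0.049,0],[0.041,0,-0.014,0,-0.065,0],[0.051,0,-0.016,0,-0.081,0]]]' && python3 go.py .472 .0038 .055 -103.5 && python3 -m crank '[[[0.01,0,-0.004,0,-0.016,0],[0.02,0,-0.008,0,-0.0325,0],[0.0305,0,-0.012,0,-0.049,0],[0.041,0,-0.015,0,-0.065,0],[0.051,0,-0.018,0,-0.081,0]]]' && python3 go.py .472 .0038 .055 -103.5
```

```text
clock: 19.75
eef_pos: [0.47, 0.0037, 0.0695]
tcp_rot: [-0.002, -0.62, 0.785, 0.002]
ft_force: [0.4, 0.4, -15.0]
finger_gap: 0.526
clock 19.75 pos [0.47   0.0037 0.0695] F [  0.4   0.4 -15. ] gap 0.526
shift [-0.004 -0.014  0.097] turn [ 0.003  -0.0002  0.0008]
clock: 20.38
eef_pos: [0.4685, -0.0027, 0.0732]
tcp_rot: [0.065, -0.618, 0.782, 0.055]
ft_force: [-0.3, 3.1, -4.3]
finger_gap: 0.523
clock 20.38 pos [ 0.4685 -0.0027  0.0732] F [-0.3  3.1 -4.3] gap 0.523
shift [-0.026 -0.014  0.127] turn [0.0029 0.0816 0.0012]
```

```bash
python3 rock.py .17 18.4 0 20.0; echo;python3 rock.py 0 20 -.17 24
python3 - <<'E'
from h import *
from station import env
cv2.imwrite('pics/scene11.png',env.capture('scene')[:,:,::-1])
a=cv2.imread('pics/scene11.png')[190:340,290:440]
cv2.imwrite('pics/m11.png',cv2.resize(a,(560,560),interpolation=2))
E
```

```text
[-0.0106  0.     -0.002 ] [0.     0.0162 0.    ]
[-0.0212  0.     -0.0037] [0.     0.0325 0.    ]
[-0.0319  0.     -0.005 ] [0.     0.0487 0.    ]
[-0.0427  0.     -0.0059] [0.     0.0649 0.    ]
[-0.0534  0.     -0.0064] [0.     0.0812 0.    ]

[-0.0106  0.     -0.0051] [0.     0.0162 0.    ]
[-0.0214  0.     -0.0099] [0.     0.0325 0.    ]
[-0.0324  0.     -0.0143] [0.     0.0487 0.    ]
[-0.0435  0.     -0.0183] [0.     0.0649 0.    ]
[-0.0547  0.     -0.022 ] [0.     0.0812 0.    ]
```

View pics/m11.png

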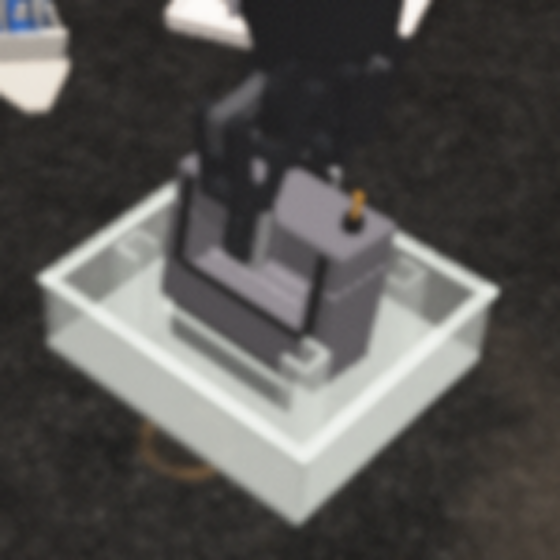

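```bash
python3 -m crank '[[[-0.0105,0,-0.001,0,0.016,0],[-0.021,-0.002,-0.002,0,0.0325,0],[-0.032,-0.004,-0.004,0,0.049,0],[-0.0425,-0.005,-0.005,0,0.065,0],[-0.053,-0.006,-0.006,0,0.081,0]]]' && python3 go.py .472 .0038 .055 -103.5 && python3 -m crank '[[[-0.0105,0,-0.005,0,0.016,0],[-0.0215,0,-0.01,0,0.0325,0],[-0.0325,0,-0.014,0,0.049,0],[-0.0435,0,-0.018,0,0.065,0],[-0.055,0,-0.022,0,0.081,0]]]' && python3 go.py .472 .0038 .055 -103.5
```

```text
clock: 21.05
eef_pos: [0.4708, 0.0022, 0.076]
tcp_rot: [-0.003, -0.619, 0.786, 0.001]
ft_force: [-2.6, -1.6, -1.9]
finger_gap: 0.521
clock 21.05 pos [0.4708 0.0022 0.076 ] F [-2.6 -1.6 -1.9] gap 0.521
shift [-0.013 -0.006  0.14 ] turn [ 0.0027 -0.002  -0.0004]
clock: 21.68
eef_pos: [0.4723, 0.0084, 0.0794]
tcp_rot: [-0.071, -0.616, 0.783, -0.052]
ft_force: [-1.8, -6.5, -3.8]
finger_gap: 0.524
clock 21.68 pos [0.4723 0.0084 0.0794] F [-1.8 -6.5 -3.8] gap 0.524
shift [ 0.001 -0.006  0.165] turn [ 0.0029 -0.0845 -0.0007]
```

```bash
python3 rock.py -.17 24.6 0 27; python3 -m crank '[[[0.011,0,-0.001,0,-0.016,0],[0.022,0,-0.003,0,-0.0325,0],[0.033,0,-0.005,0,-0.049,0],[0.044,0,-0.008,0,-0.065,0],[0.055,0,-0.012,0,-0.081,0]]]' && python3 go.py .472 .0038 .0995 -103.5
python3 - <<'E'
from h import *
from station import env
cv2.imwrite('pics/scene12.png',env.capture('scene')[:,:,::-1])
a=cv2.imread('pics/scene12.png')[190:340,290:440]
cv2.imwrite('pics/m12.png',cv2.resize(a,(560,560),interpolation=2))
E
```

```text
[ 0.0115  0.     -0.003 ] [ 0.     -0.0162  0.    ]
[ 0.0231  0.     -0.0056] [ 0.     -0.0325  0.    ]
[ 0.0345  0.     -0.0078] [ 0.     -0.0487  0.    ]
[ 0.046   0.     -0.0096] [ 0.     -0.0649  0.    ]
[ 0.0574  0.     -0.0111] [ 0.     -0.0812  0.    ]
clock: 22.3
eef_pos: [0.4729, 0.0037, 0.0827]
tcp_rot: [-0.0, -0.62, 0.785, 0.001]
ft_force: [0.2, -0.5, -2.4]
finger_gap: 0.527
clock 22.3 pos [0.4729 0.0037 0.0827] F [ 0.2 -0.5 -2.4] gap 0.527
shift [ 0.     0.007 -0.112] turn [0.0007 0.0001 0.0006]
```

View pics/m12.png

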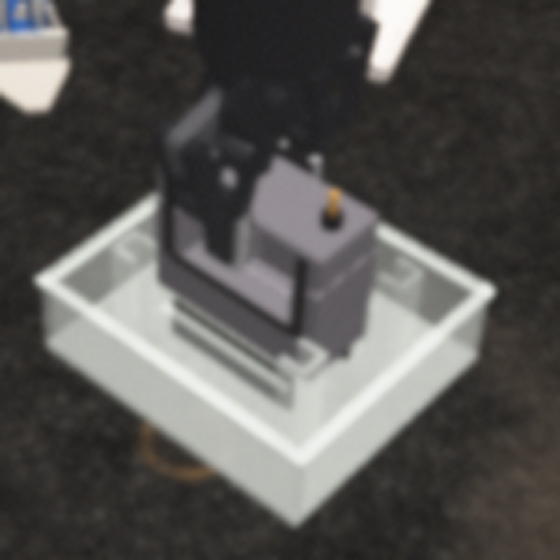

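```bash
python3 -m crank '[[[0,0,-0.02,0,0,0],[0,0,-0.05,0,0,0],[0,0,-0.08,0,0,0],[0,0,-0.105,0,0,0],[0,0,-0.112,0,0,0]]]' && python3 -m crank '[[[0,0,0,0,0,0],[0,0,0,0,0,0],[0,0,0,0,0,0],[0,0,0,0,0,0],[0,0,0,0,0,0]]]' && python3 go.py .472 .0038 .0995 -103.5
python3 - <<'E'
from h import *
from station import env
for n in('scene','top','wrist'): cv2.imwrite(f'pics/{n}13.png',env.capture(n)[:,:,::-1])
a=cv2.imread('pics/scene13.png')[110:360,230:480];b=cv2.imread('pics/top13.png')[180:380,180:480]
cv2.imwrite('pics/m13.png',np.hstack([cv2.resize(a,(400,400),interpolation=2),cv2.resize(b[:,60:260],(400,400),interpolation=2)]))
E
```

```text
clock: 22.98
eef_pos: [0.4737, 0.0042, 0.1003]
tcp_rot: [0.0, -0.62, 0.785, -0.0]
ft_force: [-1.0, -0.0, -3.4]
finger_gap: 0.521
clock: 23.6
eef_pos: [0.4735, 0.004, 0.0999]
tcp_rot: [-0.0, -0.62, 0.785, 0.0]
ft_force: [0.6, -0.6, -3.6]
finger_gap: 0.522
clock 23.6 pos [0.4735 0.004  0.0999] F [ 0.6 -0.6 -3.6] gap 0.522
shift [0.003 0.009 0.003] turn [ 0.0003 -0.      0.0006]
```

View pics/m13.png

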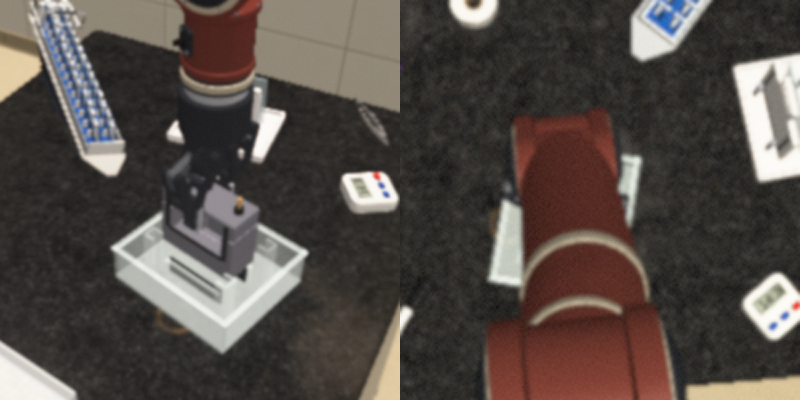

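View pics/scene13.png

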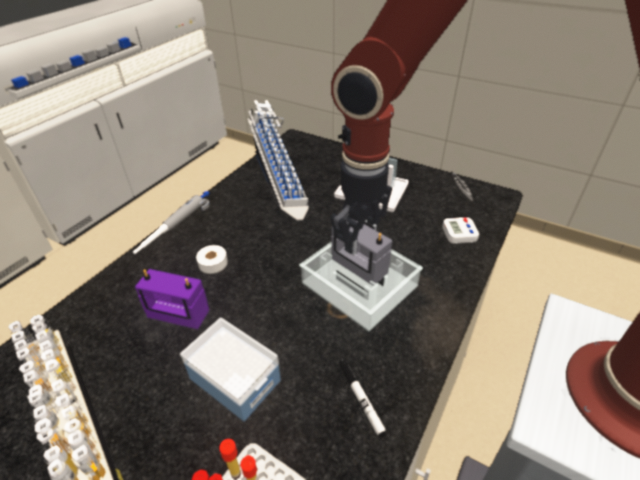

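View pics/wrist13.png

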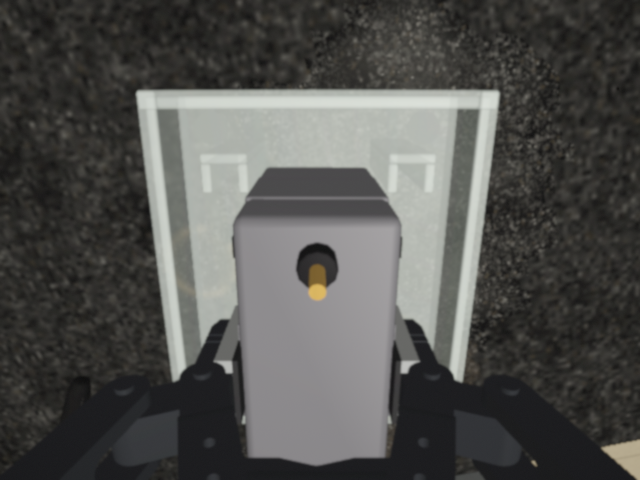

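Run:
```python
import cv2
a=cv2.imread('pics/top13.png')
cv2.imwrite('pics/m14.png',cv2.resize(a[190:285,390:485],None,fx=5,fy=5,interpolation=2))
```

```text
(no output)
```

View pics/m14.png

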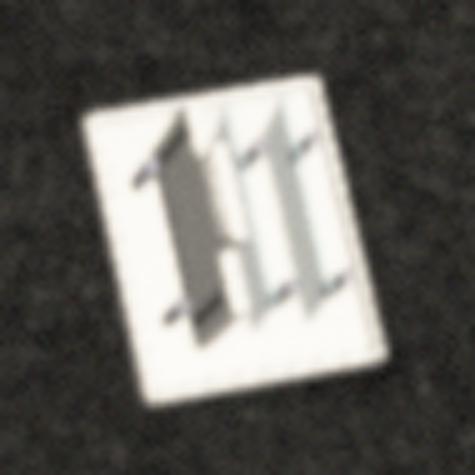

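```bash
python3 -c "
from station import env
env.sign_off()"
```

```text
the job is handed in; nothing more can be done
```

The job is done and handed in at about 24 s of the 61 s allowed. The dam stands upright and released in the free rack slot. I then rocked the core out of its seat and am holding it over the seat.

- **Core:** It is upright, with its foot about 20 mm above the seat rails. That height comes from the tool height; the wrist picture shows no slip in the grip. The wrist force is steady at about 3.5 N, which is the core's weight alone.
- **Tank:** The pull peaked at about 15 N at the middle of one rock in the readings. The tank and core together weigh about that much. No movement of the tank shows in the pictures, and it is standing on the bench.
- **Dam:** The last top view shows it standing between its pins.
- **Bystanders:** The tip box, timer, label roll, marker and purple look-alike are where they were, as far as the last scene picture shows. I checked that by eye and did not measure it.

No final check failed. The position estimates from the wrist and top cameras differed by 1 to 2 mm.

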